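# Find the tin with the bronze bushing by weight and present it to the code reader

### The arm

A 6-joint arm with a two-finger parallel gripper is mounted at the origin on a cart in front of the work surface, level with it; the furniture and walls round the work are solid. World frame = base frame: x ahead of the robot, y to its left, z up, the work surface at z = 0. Lengths are in m, angles in rad, forces in N, time in s.
With the tool pointing down it reaches from about 0.3 to 0.75 m from the base axis. Payload 8.5 kg.
Tool frame: the origin (TCP) lies between the finger pads; the fingertips stand ahead of it and the grasp point (between the pads) lies 3 mm ahead of it (arm.nose_length is the z of the fingertips in the tool frame, in m); z points along the fingers, y is the direction in which the jaws open and shut (so a half turn about z gives the same grasp; the last joint's range is limited). The gripper opens to 85 mm and grips with 20 to 120 N. Pads are 22 mm wide; open, the fingers measure 114 mm over their backs; the gripper's body (76 mm by 85 mm) begins 54 mm behind the grasp point. The pads swing forward as they close: fully open they stand 13 mm farther back than shut.
Start: joints at [1.106, 0.381, 1.297, -0, 1.464, -0.215], TCP at [0.136, 0.533, 0.253] pointing down, gripper open.
Joint ranges: [-3.11, 3.11], [-0.89, 2.33], [0.22, 2.48], [-1.42, 4.56], [0.17, 2.85], [-2.88, 2.88]. Speed limits (rad/s): [2.39, 2.39, 3.14, 3.14, 3.14, 3.14].

### API

Orientations are given as a unit quaternion [w, x, y, z].
In Python, from cell import status, imaging, order, arm gives the robot as it stands.
- The arm moves only by the tool carry_out, never from a script. Its argument "rows" is a list that holds one entry, the list of rows, each a list of 7 numbers: the opening, from 0 (shut) to 1 (fully open), then the shift along the tool's x, y, z in cm, then the turn, a rotation vector about the tool's x, y, z in rad. A call has 1 to 10 rows; each row is the pose to reach, as a shift and turn from the pose commanded when the call began, along the tool's axes at that moment; what a row does not reach only later rows make up. A row lasts 1/8 s, in which the tool goes at most 62.5 mm and 10.7 degrees, less where a joint would pass 70% of its speed; a pose out of reach is approached as far as the arm can. A call with a gripper value outside its range is refused whole. The fingers move at their own pace and stop on an object; "grip_force" is the grip in N (left out, the last holds). Time passes only in rows, so rows that repeat a pose let the fingers close. It gives the time, the measured TCP pose, the force and the opening at its end, in the units of the state.
- status.get_state(): the state, without advancing time (a new reading comes with each control period).
- imaging.get_image(name): name is "side" or "top" or "wrist"; returns a dict with "frame" (400x640x3 uint8, blue, green, red), "range_z" (400x640 float32, m along the optical axis (not along the pixel's ray), 0 where there is no reading), "fx", "fy", "cx", "cy" (pixels), "rvec" (rotation vector, rad) and "tvec" (3), from world to camera coordinates, as OpenCV has them. Camera axes: x right, y down, z forward; pixel columns grow to the right and rows downward; lengths in m; the calibration is good to about 2 mm. The wrist camera is an equidistant fisheye: a pixel r from the principal point sees the ray r / f radians off the axis. A picture is of the moment at which its call begins.
- order.sign_off(): hands the job in, once; it reports no verdict.
The state is a dict: "time_s": time; "q": joint angles; "qd": joint speeds; "tau": joint torques, N m; "tool_pos": TCP position; "orientation": TCP orientation; "wrist_force": force on the tool from outside, world axes, zero at the start; "torque": the same for the moment, N m; "opening": finger opening in m.
Only numpy, scipy, OpenCV 4.12 (cv2) and the standard library are available. Lean on these libraries where they do the work, as an engineer would, in place of code of your own. Each camera call takes 0.05 s, during which the arm holds its last target. There are 200 camera calls.

### The job

Two closed parts tins look the same, but one holds a bronze bushing and is clearly heavier than the other, which holds only a plastic core: lift each tin in turn about 10 cm straight up off its round rest to feel its weight, and set any tin that you put back gently (no dropping) and upright on the middle of the rest it came from. Then present the heavier tin to the code reader: finish while still holding it, upright and at rest, centred over the reader's glass window with its underside about 8 cm above the glass, while the lighter tin stands let go on its rest; the lighter tin must never be held over the reader. Do not touch the reader, and leave the bearing, the oil seal and the hex key where they lie.

Things in the scene. Friction and masses are not known exactly. Their poses are not given: they have to be found in the camera images.
- tin_a: closed parts tin that starts standing on rest_a: plain steel cylinder, 56 mm across, 79 mm high, upright, with a knurled screw lid (shut, cannot be opened) at the top 12 mm. Origin at the centre of its underside, z up its axis. The two tins look the same; the one with the bronze bushing inside weighs 0.56 to 0.72 kg in all, the one with the plastic core 0.26 to 0.36 kg. Which tin is which changes from start to start. The contents have 2 to 4 mm of play.
- tin_b: closed parts tin that starts standing on rest_b: plain steel cylinder, 56 mm across, 79 mm high, upright, with a knurled screw lid (shut, cannot be opened) at the top 12 mm. Origin at the centre of its underside, z up its axis. The two tins look the same; the one with the bronze bushing inside weighs 0.56 to 0.72 kg in all, the one with the plastic core 0.26 to 0.36 kg. Which tin is which changes from start to start. The contents have 2 to 4 mm of play.
- rest_a: round rest for tin_a, fixed to the bench: flat black rubber disc with a steel edge, 80 mm across, 8 mm high. Origin at the centre of its underside.
- rest_b: round rest for tin_b, fixed to the bench: flat black rubber disc with a steel edge, 80 mm across, 8 mm high. Origin at the centre of its underside.
- reader: code reader fixed to the bench: a flat grey box, 112 x 112 mm, 41 mm high, looking straight up. Origin at the centre of its underside. Mind the room round the arm: a square post, 60 mm wide and taller than the arm, stands left of the robot at x = -0.09, y = 0.40 m, and a thick coiled hose hangs down to the right at about x = 0.26, y = -0.19 m. A flat parts case, 55 mm high, stands on the bench behind the rests (x 0.47 to 0.61, y 0.0 to 0.2 m).
- reader_window (a point): centre of the reader's square dark glass window (70 x 70 mm), on the reader's top face, 41 mm above the bench; z up.
- bearing: bystander: steel ball bearing lying flat, 62 mm across, 16 mm high; origin at the centre of its underside.
- oil_seal: bystander: black rubber ring lying flat, 50 mm across, 9 mm high; origin at the centre of its underside.
- the_hex_key: bystander: black L-shaped hex key lying flat, 33 x 93 x 6 mm, long along its y; origin at the centre of its underside.

How it is judged:
By the outcome, as a careful person would: the job done as asked, in the order asked, and still so for the second after the job is handed in, while the arm keeps its last pose, push and grip.
It also fails if it takes over 67 s, if anything falls off the work surface, if the arm or the gripper's body presses on something with over 40 N, if the wrist force passes 120 N, or if a joint passes its speed limit or range.

## Working session

There is one attempt and no reset: what is moved stays moved. The work goes in short steps, Python scripts to look and compute and a tool call to move; the robot and the scene stay as the last step left them, time stands still between calls to the robot, and variables do not carry over. Pictures are saved under pics/ and viewed, about 8 in all and at most 12, crops included, and the job is handed in when it is done.

Besides the shell and the picture viewer there is one more tool, called after ">>>" by a JSON object that holds its "api" and its "payload". carry_out: Moves the arm, as the interface text tells. Its arguments: {"type":"object","properties":{"rows":{"type":"array"},"grip_force":{"type":"number"}},"required":["rows"]}

```bash
ls; mkdir -p pics; cat > h.py <<'E'
import numpy as np, cv2
from scipy.spatial.transform import Rotation as R
from cell import status, imaging, order, arm
def pts(im):
    z=im["range_z"]; h,w=z.shape; u,v=np.meshgrid(np.arange(w),np.arange(h))
    c=np.stack([(u-im["cx"])/im["fx"]*z,(v-im["cy"])/im["fy"]*z,z],-1)
    Rm=cv2.Rodrigues(np.array(im["rvec"],float))[0]
    return (c-np.array(im["tvec"]).ravel())@Rm
def rel(p):
    s=status.get_state(); q=s["orientation"]; r=R.from_quat([q[1],q[2],q[3],q[0]])
    return r.inv().apply(np.array(p)-s["tool_pos"])*100
E
python3 - <<'E'
from h import *
s=status.get_state(); print({k:np.round(v,3) for k,v in s.items()}, arm.nose_length)
q=s["orientation"]; print(R.from_quat([q[1],q[2],q[3],q[0]]).as_matrix().round(3))
a=[]
for n in("top","side"):
    im=imaging.get_image(n); cv2.imwrite(f"pics/{n}0.png",im["frame"]); np.save(n+"0.npy",im,allow_pickle=True)
    print(n,im["fx"],im["cx"],im["cy"],np.ravel(im["tvec"]),np.ravel(im["rvec"]))
P=pts(np.load("top0.npy",allow_pickle=True).item())
np.set_printoptions(suppress=True)
for lo,hi in((.075,.1),(.035,.048),(.05,.06),(.005,.03)):
    m=((P[...,2]>lo)&(P[...,2]<hi)&(P[...,0]>0.1)).astype(np.uint8)
    n,l,st,c=cv2.connectedComponentsWithStats(m)
    for i in range(1,n):
        if st[i,4]>60:
            p=P[l==i]; print(lo,st[i],c[i].round(),np.median(p,0).round(4),p.min(0).round(3),p.max(0).round(3))
E
```

```text
pics
{'time_s': np.float64(0.0), 'q': array([ 1.106,  0.381,  1.298,  0.   ,  1.464, -0.215]), 'qd': array([ 0.001, -0.   ,  0.001, -0.   , -0.001, -0.   ]), 'tau': array([ 0.0000e+00, -4.4847e+01, -2.3128e+01, -0.0000e+00,  5.0000e-03,
       -0.0000e+00]), 'tool_pos': array([0.136, 0.533, 0.253]), 'orientation': array([-0.   ,  0.125,  0.992, -0.001]), 'wrist_force': array([-0.162,  0.359,  0.385]), 'torque': array([ 0.013, -0.073, -0.031]), 'opening': np.float64(0.086)} 0.022
[[-0.969  0.247 -0.001]
 [ 0.247  0.969 -0.001]
 [ 0.    -0.001 -1.   ]]
top 384.44177123468967 320.1169034996289 197.35290814476102 [0.02231992 0.5005734  0.97945965] [ 2.20174232 -2.15258015  0.10178923]
side 391.8282203551917 317.57427712737285 199.98736321262166 [-0.45336355  0.22294262  0.71732859] [ 2.20916215 -0.52863067  0.26045514]
0.075 [537  96  19  11 134] [547. 101.] [ 0.7518 -0.5329  0.0816] [ 0.735 -0.549  0.075] [ 0.766 -0.509  0.099]
0.075 [ 13  99  47  22 210] [ 44. 110.] [0.6918 0.7182 0.0863] [0.671 0.696 0.075] [0.728 0.792 0.1  ]
0.075 [123 101  16  13  74] [132. 109.] [0.7022 0.5015 0.0
[... 3580 characters left out ...]
52] [ 0.533 -0.187  0.006] [ 0.594 -0.126  0.021]
0.005 [572 178  11  30 156] [576. 193.] [ 0.529  -0.6388  0.0189] [ 0.49  -0.647  0.006] [ 0.568 -0.632  0.03 ]
0.005 [219 185  15  41 123] [227. 206.] [0.4727 0.2739 0.0168] [0.422 0.263 0.007] [0.528 0.292 0.03 ]
0.005 [357 204  26  30 197] [365. 221.] [ 0.4385 -0.0817  0.0077] [ 0.41  -0.131  0.005] [ 0.487 -0.065  0.029]
0.005 [272 213  21  30 188] [284. 228.] [0.4188 0.1229 0.0076] [0.382 0.106 0.005] [0.458 0.159 0.029]
0.005 [508 228  80  23 465] [535. 238.] [ 0.4076 -0.5143  0.0218] [ 0.379 -0.664  0.007] [ 0.432 -0.461  0.03 ]
0.005 [310 349  40   7 167] [329. 352.] [ 0.1052 -0.0003  0.0092] [ 0.1   -0.049  0.005] [0.114 0.05  0.013]
```

View pics/top0.png

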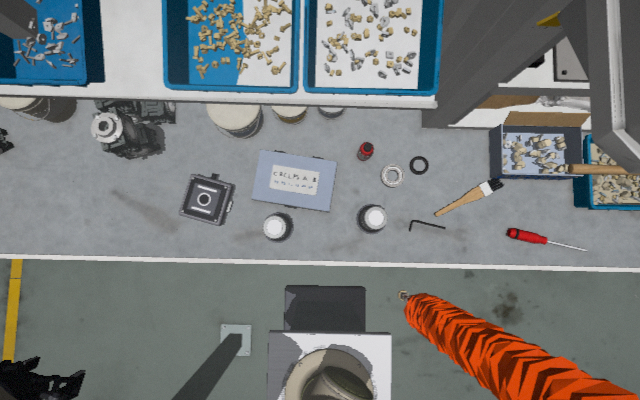

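View pics/side0.png

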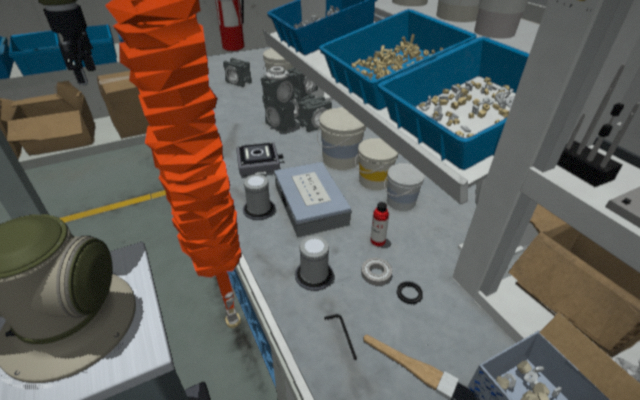

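The top view shows the tins at (275,227) and (371,217), the reader at (205,199), and the hose at lower right. The side view agrees. Next I refine the tin tops, rests, window and hose.

```bash
python3 - <<'E'
from h import *
np.set_printoptions(suppress=True,precision=4)
im=np.load("top0.npy",allow_pickle=True).item(); P=pts(im); S=np.load("side0.npy",allow_pickle=True).item(); Q=pts(S)
for c in((.420,.143),(.448,-.102)):
    for nm,A in(("top",P),("side",Q)):
        d=np.hypot(A[...,0]-c[0],A[...,1]-c[1])<.05
        t=A[d&(A[...,2]>.08)&(A[...,2]<.1)]; (x,y),r=cv2.minEnclosingCircle(t[:,:2].astype(np.float32))
        rr=A[d&(A[...,2]>.004)&(A[...,2]<.012)]; (x2,y2),r2=cv2.minEnclosingCircle(rr[:,:2].astype(np.float32))
        print(nm,"top",t.mean(0),(x,y,r),"rest",(x2,y2,r2))
# reader
m=((P[...,2]>.036)&(P[...,2]<.05)&(abs(P[...,0]-.487)<.08)&(abs(P[...,1]-.328)<.08))
print("reader",cv2.minAreaRect(P[m][:,:2].astype(np.float32)))
Rm=cv2.Rodrigues(np.array(im["rvec"],float))[0]; C=-Rm.T@np.ravel(im["tvec"])
def ray(u,v,z):
    d=Rm.T@np.array([(u-im["cx"])/im["fx"],(v-im["cy"])/im["fy"],1]); return C+d*(z-C[2])/d[2]
g=im["frame"].astype(int).sum(2)[170:232,170:245]//3
b=((g<75)*255).astype(np.uint8); n,l,st,ce=cv2.connectedComponentsWithStats(b); 
for i in range(1,n):
    if st[i,4]>30:
        pts2=np.argwhere(l==i)[:,::-1]+[170,170]; w=np.array([ray(u,v,.041)[:2] for u,v in pts2],np.float32); print(st[i],cv2.minAreaRect(w))
print("ring centre guess",ray(204,199.5,.041))
# hose: orange
f=S["frame"].astype(int); o=(f[...,2]>150)&(f[...,0]<80)&(f[...,1]<140)&(S["range_z"]>0); h=Q[o]; h=h[(h[:,2]>0)&(abs(h[:,0]-.26)<.15)&(h[:,1]>-.5)&(h[:,1]<0)]
for lo in np.arange(0,.8,.1):
    k=h[(h[:,2]>=lo)&(h[:,2]<lo+.1)]
    if len(k)>20: print("hose",lo,k.min(0),k.max(0))
cv2.imwrite("pics/rd.png",cv2.resize(im["frame"][165:240,165:300],None,fx=5,fy=5,interpolation=cv2.INTER_CUBIC))
for c in((.42,.143,.16),(.448,-.102,.16)): print(rel(c))
E
```

```text
top top [0.4198 0.1429 0.0867] (0.4200838506221771, 0.1431436538696289, 0.028973298147320747) rest (0.4143312871456146, 0.14495927095413208, 0.04553121328353882)
side top [0.4188 0.1384 0.0871] (0.42058300971984863, 0.1426360160112381, 0.03013555333018303) rest (0.42025086283683777, 0.1417405903339386, 0.04054589197039604)
top top [ 0.4478 -0.1026  0.0868] (0.4480677545070648, -0.10300581157207489, 0.028870124369859695) rest (0.44741711020469666, -0.0975848138332367, 0.04286409541964531)
side top [ 0.446  -0.1065  0.0873] (0.4474536180496216, -0.10310667753219604, 0.029974710196256638) rest (0.44304344058036804, -0.10085304826498032, 0.04490085691213608)
reader ((0.4871494174003601, 0.32908889651298523), (0.10814975202083588, 0.10702203214168549), 75.34296417236328)
[40  4  8  6 32] ((0.5465022921562195, 0.3080955743789673), (0.01458199042826891, 0.014618473127484322), 72.85814666748047)
[ 13   7  44  43 552] ((0.48763012886047363, 0.32947662472724915), (0.09437650442123413, 0.09475754201412201), 75.49837493896484)
[50 15 14 40 92] ((0.47391340136528015, 0.27117887139320374), (0.007483571767807007, 0.10298841446638107), 76.31956481933594)
[30 25  8  8 57] ((0.48851677775382996, 0.33125439286231995), (0.018208688125014305, 0.01784573122859001), 2.7881133556365967)
ring centre guess [0.486  0.3299 0.041 ]
hose 0.2 [ 0.2165 -0.2226  0.2367] [ 0.287  -0.1715  0.3   ]
hose 0.30000000000000004 [ 0.2162 -0.2289  0.3   ] [ 0.2909 -0.1738  0.3999]
hose 0.4 [ 0.2135 -0.2357  0.4   ] [ 0.283  -0.1724  0.4923]
hose 0.5 [ 0.2159 -0.2378  0.5011] [ 0.2881 -0.175   0.5587]
[-37.1694 -30.7249   9.3063]
[-45.9398 -53.7721   9.3333]
```

View pics/rd.png

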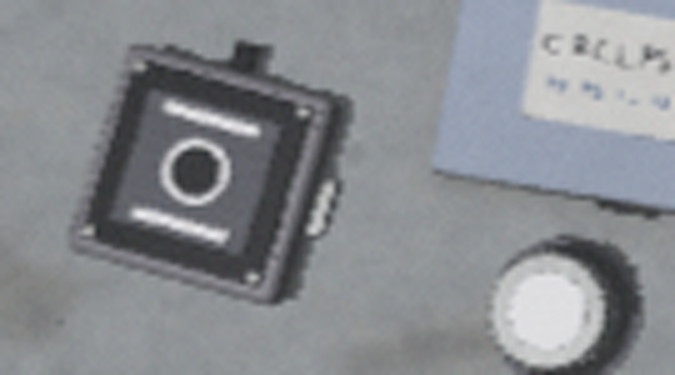

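The reader is a tilted square with its ring centre at crop (195,170), which puts the window at about (0.4873, 0.3295). The tins are at (0.420, 0.143) and (0.448, -0.103). Now I move over the first tin.

>>> {"api": "carry_out", "payload": {"rows": [[[1,-37.2,-30.7,9.3,0,0,0],[1,-37.2,-30.7,9.3,0,0,0],[1,-37.2,-30.7,9.3,0,0,0],[1,-37.2,-30.7,9.3,0,0,0],[1,-37.2,-30.7,9.3,0,0,0],[1,-37.2,-30.7,9.3,0,0,0],[1,-37.2,-30.7,9.3,0,0,0],[1,-37.2,-30.7,9.3,0,0,0],[1,-37.2,-30.7,9.3,0,0,0],[1,-37.2,-30.7,9.3,0,0,0]]], "grip_force": 60}}

```text
time_s: 1.35
tool_pos: [0.4201, 0.1437, 0.1602]
orientation: [-0.0, 0.125, 0.992, 0.0]
wrist_force: [-1.0, -0.1, -0.3]
opening: 0.0855
```

```bash
cat > st.py <<'E'
from h import *
s=status.get_state(); print({k:np.round(s[k],4).tolist() for k in("time_s","q","tool_pos","orientation","wrist_force","opening")})
print("tin1",rel((.4203,.143,.056)).round(2),"tin2",rel((.4478,-.103,.056)).round(2),"win",rel((.4873,.3295,.169)).round(2))
E
python3 st.py; python3 - <<'E'
from h import *
im=imaging.get_image("wrist"); cv2.imwrite("pics/w1.png",im["frame"])
E
```

```text
{'time_s': 1.35, 'q': [0.0615, 0.3009, 1.7276, 0.0003, 1.114, -1.2592], 'tool_pos': [0.4201, 0.1437, 0.1602], 'orientation': [-0.0004, 0.1248, 0.9922, 0.0], 'wrist_force': [-0.985, -0.0503, -0.3289], 'opening': 0.0855}
tin1 [-0.04 -0.06 10.42] tin2 [ -8.8  -23.21  10.41] win [-1.91 19.67 -0.89]
```

View pics/w1.png

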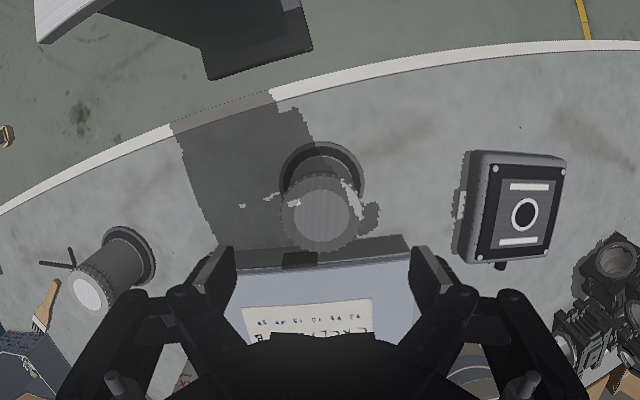

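The wrist view shows tin 1 centred between the fingers, near (320,210), with tin 2 at (95,290) and the reader at (520,210). The arm has a 0.12 m lateral offset, so before tin 2 I'll check where its links run relative to the hose.

```bash
python3 - <<'E'
from h import *
im=imaging.get_image("top"); cv2.imwrite("pics/t1.png",im["frame"]); P=pts(im)
np.set_printoptions(suppress=True,precision=3)
for x in np.arange(-.05,.5,.05):
    k=P[(abs(P[...,0]-x)<.02)&(P[...,2]>.2)&(P[...,2]<.9)&(P[...,1]>-.15)&(P[...,1]<.35)]
    if len(k)>5: print(round(x,2),"y",k[:,1].min(),k[:,1].max(),"z",np.percentile(k[:,2],[5,50,95]))
E
```

```text
0.25 y -0.14999379527742815 0.1840290055660091 z [0.527 0.581 0.605]
0.3 y -0.14959598584431233 0.19690758657751356 z [0.472 0.523 0.554]
0.35 y 0.07909624046202998 0.2004893044596691 z [0.415 0.476 0.489]
0.4 y 0.07061851927386997 0.21069208208192797 z [0.408 0.436 0.46 ]
0.45 y 0.07514939994618597 0.213181491712496 z [0.409 0.43  0.439]
```

View pics/t1.png

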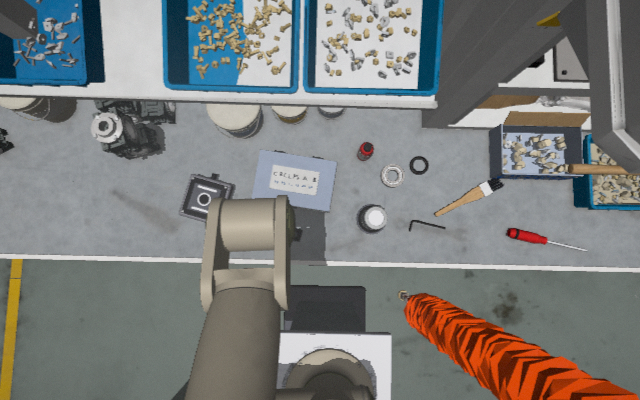

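>>> {"api": "carry_out", "payload": {"rows": [[[1,-0.04,-0.06,3,0,0,0],[1,-0.04,-0.06,6,0,0,0],[1,-0.04,-0.06,8,0,0,0],[1,-0.04,-0.06,9.5,0,0,0],[1,-0.04,-0.06,10.4,0,0,0],[1,-0.04,-0.06,10.4,0,0,0],[0,-0.04,-0.06,10.4,0,0,0],[0,-0.04,-0.06,10.4,0,0,0],[0,-0.04,-0.06,10.4,0,0,0],[0,-0.04,-0.06,10.4,0,0,0]]]}}

```text
time_s: 2.7
tool_pos: [0.421, 0.1428, 0.0572]
orientation: [0.001, 0.125, 0.992, 0.0]
wrist_force: [-2.1, -0.2, 7.6]
opening: 0.0541
```

The top view shows the forearm running along y≈0.1, well left of the hose, so tin 2 looks reachable. The grip has closed on tin 1, so I lift it.

>>> {"api": "carry_out", "payload": {"rows": [[[0,0,0,0,0,0,0],[0,0,0,-0.5,0,0,0],[0,0,0,-2,0,0,0],[0,0,0,-4,0,0,0],[0,0,0,-6,0,0,0],[0,0,0,-8,0,0,0],[0,0,0,-9.5,0,0,0],[0,0,0,-10,0,0,0],[0,0,0,-10,0,0,0],[0,0,0,-10,0,0,0]]]}}

```text
time_s: 3.95
tool_pos: [0.4204, 0.1428, 0.1557]
orientation: [-0.001, 0.125, 0.992, -0.0]
wrist_force: [-0.4, -0.8, -6.7]
opening: 0.0541
```

>>> {"api": "carry_out", "payload": {"rows": [[[0,0,0,0,0,0,0],[0,0,0,0,0,0,0],[0,0,0,0,0,0,0],[0,0,0,0,0,0,0]]]}}

```text
time_s: 4.45
tool_pos: [0.4208, 0.1428, 0.1563]
orientation: [-0.0, 0.125, 0.992, -0.0]
wrist_force: [-0.6, 0.2, -6.1]
opening: 0.0539
```

```bash
python3 st.py; python3 - <<'E'
from h import *
f=[]
for i in range(6): im=imaging.get_image("side"); f.append(status.get_state()["wrist_force"])
print(np.array(f).round(2)); cv2.imwrite("pics/s1.png",im["frame"][120:330,180:460])
E
```

```text
{'time_s': 4.45, 'q': [0.0596, 0.3066, 1.7329, -0.0, 1.1021, -1.2614], 'tool_pos': [0.4208, 0.1428, 0.1563], 'orientation': [-0.0, 0.1246, 0.9922, -0.0], 'wrist_force': [-0.5859, 0.248, -6.1004], 'opening': 0.0539}
tin1 [5.000e-02 1.000e-02 1.003e+01] tin2 [ -8.69 -23.15  10.03] win [-1.83 19.74 -1.27]
[[-0.83 -0.75 -5.28]
 [ 0.55 -0.02 -6.  ]
 [-0.78  0.03 -5.28]
 [-0.58 -0.48 -5.74]
 [-0.47  0.72 -6.01]
 [ 0.63 -0.29 -5.24]]
```

View pics/s1.png

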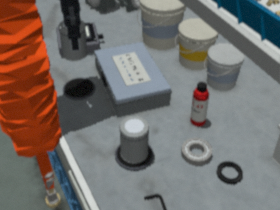

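Tin 1 is lifted, with its rest visible empty at crop (80,88). It reads about 5.6 N, or 0.55 kg, so it is probably the heavy one, but I need to lift tin 2 to compare. I set tin 1 back slowly first.

>>> {"api": "carry_out", "payload": {"rows": [[[0,0,0,2,0,0,0],[0,0,0,4,0,0,0],[0,0,0,6,0,0,0],[0,0,0,7.5,0,0,0],[0,0,0,8.5,0,0,0],[0,0,0,9.1,0,0,0],[0,0,0,9.4,0,0,0],[0,0,0,9.6,0,0,0],[0,0,0,9.8,0,0,0],[0,0,0,9.9,0,0,0]]]}}

```text
time_s: 6.0
tool_pos: [0.4208, 0.1428, 0.0574]
orientation: [0.0, 0.125, 0.992, 0.0]
wrist_force: [-0.6, -0.1, -6.3]
opening: 0.0539
```

>>> {"api": "carry_out", "payload": {"rows": [[[0,0,0,0.1,0,0,0],[0,0,0,0.1,0,0,0],[0,0,0,0.1,0,0,0]]]}}

```text
time_s: 6.38
tool_pos: [0.4208, 0.1428, 0.0572]
orientation: [0.0, 0.125, 0.992, 0.0]
wrist_force: [-3.4, -0.0, 6.6]
opening: 0.0539
```

```bash
python3 st.py
```

```text
{'time_s': 6.375, 'q': [0.0596, 0.4719, 1.8561, -0.0001, 0.8127, -1.2614], 'tool_pos': [0.4208, 0.1428, 0.0572], 'orientation': [0.0005, 0.1245, 0.9922, 0.0], 'wrist_force': [-3.4263, -0.0304, 6.5677], 'opening': 0.0539}
tin1 [0.06 0.01 0.12] tin2 [ -8.69 -23.15   0.12] win [ -1.84  19.74 -11.18]
```

>>> {"api": "carry_out", "payload": {"rows": [[[0.7,0,0,0,0,0,0],[0.8,0,0,0,0,0,0],[1,0,0,0,0,0,0],[1,0,0,0,0,0,0],[1,0,0,-2,0,0,0],[1,0,0,-5,0,0,0],[1,0,0,-9,0,0,0],[1,0,0,-12,0,0,0],[1,0,0,-12,0,0,0]]]}}

```text
time_s: 7.5
tool_pos: [0.4215, 0.1429, 0.178]
orientation: [0.002, 0.125, 0.992, 0.0]
wrist_force: [-0.3, 0.9, -0.8]
opening: 0.0851
```

>>> {"api": "carry_out", "payload": {"rows": [[[1,-1.7,-4.5,0,0,0,0],[1,-3.4,-9,0,0,0,0],[1,-5.1,-13.5,0,0,0,0],[1,-6.5,-17.5,0,0,0,0],[1,-7.8,-20.8,0,0,0,0],[1,-8.7,-23.1,0,0,0,0],[1,-8.7,-23.1,0,0,0,0],[1,-8.7,-23.1,0,0,0,0],[1,-8.7,-23.1,0,0,0,0]]]}}

```text
time_s: 8.62
tool_pos: [0.4477, -0.1016, 0.1761]
orientation: [-0.0, 0.124, 0.992, 0.0]
wrist_force: [-0.0, 0.5, -1.1]
opening: 0.0849
```

```bash
python3 st.py; python3 - <<'E'
from h import *
im=imaging.get_image("top"); cv2.imwrite("pics/t2.png",im["frame"][100:,130:530]); P=pts(im)
d=(np.hypot(P[...,0]-.42,P[...,1]-.143)<.05)&(P[...,2]>.08)&(P[...,2]<.1)
t=P[d]; print(d.sum(),cv2.minEnclosingCircle(t[:,:2].astype(np.float32)) if len(t) else 0)
S=imaging.get_image("side"); Q=pts(S); d=(np.hypot(Q[...,0]-.42,Q[...,1]-.143)<.05)&(Q[...,2]>.08)&(Q[...,2]<.1)
t=Q[d]; print(d.sum(),cv2.minEnclosingCircle(t[:,:2].astype(np.float32)),np.median(t[:,2]))
E
```

```text
{'time_s': 8.625, 'q': [-0.482, 0.3037, 1.6655, 0.0001, 1.173, -1.8042], 'tool_pos': [0.4477, -0.1016, 0.1761], 'orientation': [-0.0003, 0.124, 0.9923, 0.0002], 'wrist_force': [-0.0349, 0.5493, -1.0618], 'opening': 0.0849}
tin1 [ 8.67 23.03 12.02] tin2 [-0.05 -0.14 12.01] win [ 6.77 42.76  0.72]
420 ((0.42006248235702515, 0.14337436854839325), 0.029023608192801476)
335 ((0.4198693037033081, 0.1421603262424469), 0.02982211858034134) 0.08769560468065848
```

View pics/t2.png

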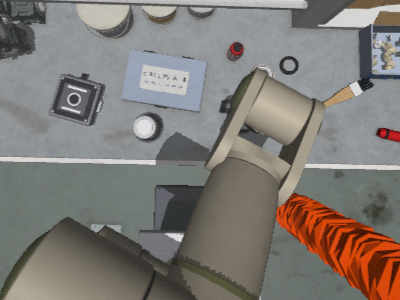

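Tin 1 is back on its rest, upright and centred at (0.4200, 0.143). The view shows the wrist over tin 2, with the hose close to the right of the forearm but not touching. Now I grasp tin 2.

>>> {"api": "carry_out", "payload": {"rows": [[[1,0,-0.1,3,0,0,0],[1,0,-0.1,6,0,0,0],[1,0,-0.1,8.5,0,0,0],[1,0,-0.1,10.5,0,0,0],[1,0,-0.1,11.5,0,0,0],[1,0,-0.1,12,0,0,0],[1,0,-0.1,12,0,0,0],[0,0,-0.1,12,0,0,0],[0,0,-0.1,12,0,0,0],[0,0,-0.1,12,0,0,0]]]}}

```text
time_s: 9.98
tool_pos: [0.448, -0.1035, 0.0572]
orientation: [0.001, 0.125, 0.992, -0.0]
wrist_force: [-1.8, 2.0, 7.6]
opening: 0.0553
```

>>> {"api": "carry_out", "payload": {"rows": [[[0,0,0,0,0,0,0],[0,0,0,0,0,0,0]]]}}

```text
time_s: 10.22
tool_pos: [0.448, -0.1035, 0.0572]
orientation: [0.001, 0.125, 0.992, -0.0]
wrist_force: [-1.7, 1.9, 8.3]
opening: 0.0552
```

```bash
python3 st.py; python3 -c "
from h import *
print(status.get_state()['tau'].round(2) if hasattr(status.get_state()['tau'],'round') else status.get_state()['tau'])"
```

```text
{'time_s': 10.225, 'q': [-0.4856, 0.4896, 1.8149, 0.0003, 0.8357, -1.8066], 'tool_pos': [0.448, -0.1035, 0.0572], 'orientation': [0.0007, 0.1247, 0.9922, -0.0001], 'wrist_force': [-1.6588, 1.9411, 8.2775], 'opening': 0.0552}
tin1 [ 8.78 23.2   0.1 ] tin2 [0.03 0.04 0.12] win [  6.89  42.93 -11.2 ]
[ -0.55 -37.24 -12.67  -0.21  -0.45  -0.08]
```

>>> {"api": "carry_out", "payload": {"rows": [[[0,0,0,-0.5,0,0,0],[0,0,0,-2,0,0,0],[0,0,0,-4,0,0,0],[0,0,0,-6,0,0,0],[0,0,0,-8,0,0,0],[0,0,0,-9.5,0,0,0],[0,0,0,-10,0,0,0],[0,0,0,-10,0,0,0],[0,0,0,-10,0,0,0],[0,0,0,-10,0,0,0]]]}}

```text
time_s: 11.48
tool_pos: [0.4475, -0.1034, 0.1558]
orientation: [-0.001, 0.125, 0.992, 0.0]
wrist_force: [0.7, 0.3, -3.2]
opening: 0.0555
```

>>> {"api": "carry_out", "payload": {"rows": [[[0,0,0,0,0,0,0],[0,0,0,0,0,0,0],[0,0,0,0,0,0,0]]]}}

```text
time_s: 11.85
tool_pos: [0.4477, -0.1035, 0.1563]
orientation: [-0.0, 0.125, 0.992, 0.0]
wrist_force: [-0.2, -0.2, -3.1]
opening: 0.0551
```

```bash
python3 st.py; python3 - <<'E'
from h import *
f=[]
for i in range(6): imaging.get_image("side"); f.append(status.get_state()["wrist_force"])
print(np.array(f).round(2))
E
```

```text
{'time_s': 11.85, 'q': [-0.4858, 0.3302, 1.6945, -0.0, 1.117, -1.8068], 'tool_pos': [0.4477, -0.1035, 0.1563], 'orientation': [-0.0001, 0.1246, 0.9922, 0.0], 'wrist_force': [-0.1553, -0.2265, -3.1215], 'opening': 0.0551}
tin1 [ 8.75 23.21 10.03] tin2 [ 0.    0.05 10.03] win [ 6.87 42.93 -1.27]
[[ 0.69  0.75 -2.54]
 [-0.04  0.27 -3.2 ]
 [-0.24  0.54 -2.56]
 [ 0.53  0.41 -2.95]
 [ 0.16 -0.43 -3.33]
 [-0.77  0.01 -3.13]]
```

Tin 2 reads about 3.0 N (0.3 kg) against 5.6 N for tin 1, so tin 2 is the lighter one. I set it back.

>>> {"api": "carry_out", "payload": {"rows": [[[0,0,0,2,0,0,0],[0,0,0,4,0,0,0],[0,0,0,6,0,0,0],[0,0,0,7.5,0,0,0],[0,0,0,8.5,0,0,0],[0,0,0,9.1,0,0,0],[0,0,0,9.4,0,0,0],[0,0,0,9.6,0,0,0],[0,0,0,9.8,0,0,0],[0,0,0,9.9,0,0,0]]]}}

```text
time_s: 13.4
tool_pos: [0.4477, -0.1035, 0.0574]
orientation: [0.0, 0.125, 0.992, -0.0]
wrist_force: [0.8, 0.2, -2.8]
opening: 0.0553
```

>>> {"api": "carry_out", "payload": {"rows": [[[0,0,0,0.1,0,0,0],[0,0,0,0.1,0,0,0],[0,0,0,0.1,0,0,0]]]}}

```text
time_s: 13.78
tool_pos: [0.4478, -0.1035, 0.0572]
orientation: [0.0, 0.125, 0.992, -0.0]
wrist_force: [-3.6, 1.0, 9.2]
opening: 0.0554
```

>>> {"api": "carry_out", "payload": {"rows": [[[0.7,0,0,0,0,0,0],[0.8,0,0,0,0,0,0],[1,0,0,0,0,0,0],[1,0,0,0,0,0,0],[1,0,0,-2,0,0,0],[1,0,0,-5,0,0,0],[1,0,0,-9,0,0,0],[1,0,0,-12,0,0,0],[1,0,0,-12,0,0,0]]]}}

```text
time_s: 14.9
tool_pos: [0.4484, -0.1038, 0.178]
orientation: [0.002, 0.125, 0.992, -0.001]
wrist_force: [0.0, -0.7, -0.3]
opening: 0.0856
```

>>> {"api": "carry_out", "payload": {"rows": [[[1,1.7,4.5,0,0,0,0],[1,3.4,9,0,0,0,0],[1,5.1,13.5,0,0,0,0],[1,6.5,17.5,0,0,0,0],[1,7.8,20.8,0,0,0,0],[1,8.75,23.2,0,0,0,0],[1,8.75,23.2,0,0,0,0],[1,8.75,23.2,0,0,0,0],[1,8.75,23.2,0,0,0,0]]]}}

```text
time_s: 16.02
tool_pos: [0.4204, 0.1421, 0.1761]
orientation: [-0.0, 0.125, 0.992, -0.0]
wrist_force: [-0.6, -0.0, -0.2]
opening: 0.0854
```

```bash
python3 st.py; python3 - <<'E'
from h import *
for n in("top","side"):
    S=imaging.get_image(n); Q=pts(S); d=(np.hypot(Q[...,0]-.448,Q[...,1]+.103)<.05)&(Q[...,2]>.08)&(Q[...,2]<.1)
    t=Q[d]; print(d.sum(),cv2.minEnclosingCircle(t[:,:2].astype(np.float32)) if len(t) else 0,np.median(t[:,2]))
E
```

```text
{'time_s': 16.025, 'q': [0.0581, 0.2789, 1.704, -0.0001, 1.1592, -1.2616], 'tool_pos': [0.4204, 0.1421, 0.1761], 'orientation': [-0.0002, 0.1252, 0.9921, -0.0001], 'wrist_force': [-0.5942, -0.0063, -0.1637], 'opening': 0.0854}
tin1 [ 0.03  0.09 12.01] tin2 [ -8.75 -23.06  12.01] win [-1.83 19.81  0.7 ]
419 ((0.4480263292789459, -0.10261670500040054), 0.028577562421560287) 0.08662854249869861
559 ((0.44777169823646545, -0.10349723696708679), 0.0295137669891119) 0.08755749276721803
```

The light tin is back on its rest at (0.448, -0.103), upright. Now I take the heavy tin.

>>> {"api": "carry_out", "payload": {"rows": [[[1,0,0.05,3,0,0,0],[1,0,0.05,6,0,0,0],[1,0,0.05,8.5,0,0,0],[1,0,0.05,10.5,0,0,0],[1,0,0.05,11.5,0,0,0],[1,0,0.05,12,0,0,0],[1,0,0.05,12,0,0,0],[0,0,0.05,12,0,0,0],[0,0,0.05,12,0,0,0],[0,0,0.05,12,0,0,0]]]}}

```text
time_s: 17.38
tool_pos: [0.4206, 0.1433, 0.0571]
orientation: [0.001, 0.125, 0.992, -0.0]
wrist_force: [-2.1, -2.1, 8.0]
opening: 0.0543
```

>>> {"api": "carry_out", "payload": {"rows": [[[0,0,0,0,0,0,0],[0,0,0,0,0,0,0],[0,0,0,-0.5,0,0,0],[0,0,0,-2,0,0,0],[0,0,0,-5,0,0,0],[0,0,0,-8,0,0,0],[0,0,0,-11,0,0,0],[0,0,0,-12.5,0,0,0],[0,0,0,-13,0,0,0],[0,0,0,-13,0,0,0]]]}}

```text
time_s: 18.62
tool_pos: [0.42, 0.1434, 0.1859]
orientation: [-0.0, 0.125, 0.992, -0.0]
wrist_force: [0.2, -0.0, -6.5]
opening: 0.054
```

```bash
python3 st.py
```

```text
{'time_s': 18.625, 'q': [0.0611, 0.2666, 1.6879, 0.0, 1.1881, -1.26], 'tool_pos': [0.42, 0.1434, 0.1859], 'orientation': [-0.0005, 0.1246, 0.9922, -0.0001], 'wrist_force': [0.1692, -0.0041, -6.5102], 'opening': 0.054}
tin1 [-0.05 -0.03 12.99] tin2 [ -8.79 -23.18  12.99] win [-1.92 19.7   1.68]
```

>>> {"api": "carry_out", "payload": {"rows": [[[0,-0.2,2,0,0,0,0],[0,-0.5,5,0,0,0,0],[0,-0.8,8.5,0,0,0,0],[0,-1.2,12,0,0,0,0],[0,-1.5,15,0,0,0,0],[0,-1.7,17.5,0,0,0,0],[0,-1.85,19,0.5,0,0,0],[0,-1.9,19.7,1.1,0,0,0],[0,-1.9,19.7,1.5,0,0,0],[0,-1.9,19.7,1.6,0,0,0]]]}}

```text
time_s: 19.88
tool_pos: [0.4872, 0.3289, 0.1698]
orientation: [-0.001, 0.125, 0.992, -0.0]
wrist_force: [0.4, -0.2, -5.5]
opening: 0.0543
```

>>> {"api": "carry_out", "payload": {"rows": [[[0,0,0,0,0,0,0],[0,0,0,0,0,0,0],[0,0,0,0,0,0,0],[0,0,0,0,0,0,0],[0,0,0,0,0,0,0],[0,0,0,0,0,0,0]]]}}

```text
time_s: 20.62
tool_pos: [0.4875, 0.3296, 0.1703]
orientation: [0.0, 0.125, 0.992, 0.0]
wrist_force: [-0.4, 1.0, -5.9]
opening: 0.0537
```

```bash
python3 st.py; python3 - <<'E'
from h import *
S=imaging.get_image("side"); Q=pts(S); d=(np.hypot(Q[...,0]-.487,Q[...,1]-.33)<.036)&(Q[...,2]>.1)&(Q[...,2]<.21)
t=Q[d]; print(d.sum(),t.min(0),t.max(0)); v,u=np.nonzero(d); print(u.min(),u.max(),v.min(),v.max())
cv2.imwrite("pics/s2.png",cv2.resize(S["frame"][100:300,180:380],None,fx=3,fy=3)); 
E
```

```text
{'time_s': 20.625, 'q': [0.3935, 0.5162, 1.3199, 0.0, 1.3054, -0.9275], 'tool_pos': [0.4875, 0.3296, 0.1703], 'orientation': [0.0, 0.1246, 0.9922, 0.0], 'wrist_force': [-0.3839, 1.012, -5.8548], 'opening': 0.0537}
tin1 [  1.9  -19.74  11.43] tin2 [ -6.85 -42.9   11.43] win [ 0.02 -0.02  0.13]
549 [0.45855783 0.29408997 0.12221086] [0.51460517 0.35690736 0.20659975]
240 264 92 130
```

View pics/s2.png

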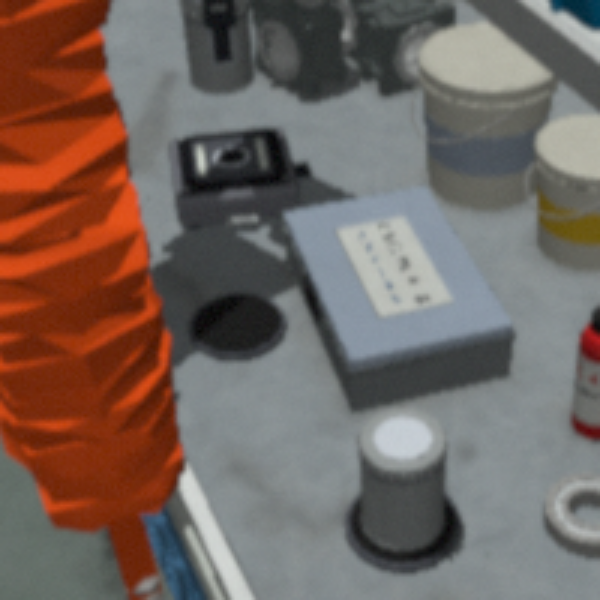

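The crop shows the heavy tin held clear above the reader (crop 220,60), with its rest empty. The light tin stands upright on its own rest at (400,490). The lowest depth point on the held tin is z≈0.122 (target 0.121), and its x span is centred at 0.487, so I hand the job in.

```bash
python3 -c "
from cell import order
print(order.sign_off())"
```

```text
the job is handed in; nothing more can be done
None
```

I lifted each tin 10 cm and set each back on its own rest. The tin at y = +0.14 pulled about 5.6 N and the one at y = -0.10 about 3.0 N, so I took the first as the heavier one. I then picked it up again, held it over the reader and handed the job in at about 20.7 s.

**Held tin:** The tool is upright and still, about 0.3 mm from the window centre I measured. The underside is about 8.1 cm above the glass, from depth points and from the tool height. The camera calibration is only good to about 2 mm.

**Lighter tin:** It is standing let go on its rest, at (0.448, -0.103), within 1 mm of where it started. I put both tins back where they had stood, taking those spots as the middles of the rests. My direct measurements of the rest centres were rough, because the tins hid part of them.

**Limits and surroundings:**
- **Forces:** The wrist forces I read stayed under 10 N, and set-down readings were about 6 to 9 N upward.
- **Hose:** The forearm came close to the hose at the second tin. I saw no contact in the picture or the joint torques, but I did not measure the gap.
- **Bearing, oil seal and hex key:** The planned paths stayed clear of them, and I did not measure their positions again at the end.

No check failed or disagreed.

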